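# Catch the nuts from the chute in the steel mug

### The arm

A 6-joint arm with a two-finger parallel gripper is mounted at the origin on the work surface. World frame = base frame: x ahead of the robot, y to its left, z up, the work surface at z = 0. Lengths are in m, angles in rad, forces in N, time in s.
With the tool pointing down it reaches from about 0.375 to 0.9 m from the base axis. Payload 3.1 kg.
Tool frame: the origin (TCP) lies midway between the tips of the shut fingers; the grasp point (between the pads) lies 19 mm behind it; z points along the fingers, y is the line along which they close (so a half turn about z gives the same grasp; the last joint's range is limited). The gripper opens to 87 mm and grips with 3 to 60 N. Pads are 19 mm wide; open, the fingers measure 117 mm over their backs; the gripper's body (75 mm by 190 mm) begins 51 mm behind the grasp point.
Start: joints at [-1.494, 0.527, 1.433, -0, 1.181, -0.178], TCP at [0.158, -0.605, 0.223] pointing down, gripper open.
Joint ranges: [-3.08, 3.08], [-0.75, 2.2], [0.22, 2.44], [-1.43, 4.57], [0, 2.65], [-2.85, 2.85]. Speed limits (rad/s): [2.79, 2.79, 3.14, 3.14, 3.14, 3.14].

### API

Orientations are given as a unit quaternion [x, y, z, w].
In Python, from rig import robot gives the robot as it stands.
- The arm moves only by the shell command python3 -m jog 'ROWS' [FORCE]. ROWS is a JSON object of lists of equal length, an entry for each row: "dp": the shift along the tool's x, y, z in mm, a list of three; "delta_rot": the turn, a rotation vector about the tool's x, y, z in rad, a list of three; "gripper": the opening, from -1 (shut) to 1 (fully open). A call has 1 to 12 rows; each row is the pose to reach, as a shift and turn from the pose commanded when the call began, along the tool's axes at that moment; what a row does not reach only later rows make up. A row lasts 1/10 s, in which the tool goes at most 50 mm and 8.59 degrees, less where a joint would pass 70% of its speed; a pose out of reach is approached as far as the arm can. A call with a gripper value outside its range is refused whole. The fingers move at their own pace and stop on an object; FORCE is the grip in N (left out, the last holds). Time passes only in rows, so rows that repeat a pose let the fingers close. It gives the time, the measured TCP pose, the force, the opening and the grip force at its end, in the units of the state.
- robot.get_obs(): the state, without advancing time (a new reading comes with each control period).
- robot.camera(name): name is "scene" or "top" or "wrist"; returns the picture (420x560x3 uint8, red, green, blue); there is no depth.
- robot.camera_model(name): a dict with "fx", "fy", "cx", "cy" (pixels), "k1" (the pictures are not rectified: a ray, as slopes to the right and down, at radius r is drawn at 1 + k1 r^2 times it, then the intrinsics apply), "xyz" and "orientation" of the camera in the world; the wrist camera has in their place "T_tool_cam" (4x4, takes a point from camera to tool coordinates, whose origin is the TCP and whose axes are the flange's). Camera axes: x right, y down, z forward; pixel columns grow to the right and rows downward; lengths in m; the calibration is good to about 2 mm. A picture is of the moment at which its call begins: read the wrist's pose just before it. camera_model takes no time and is no camera call.
- robot.hand_in(): hands the job in; it is judged then, once.
Trained networks look in the newest picture that a camera, given by its name, has taken for a name from the list of things; names that differ only in an ending like _2 or _b are one class to them, and where a whole thing is asked for, a point or a joint stands for the part that bears it (a point fixed in the world has none). Each returns a list of dicts, best first, with "score" (0 to 1); they miss things now and then, are a little off and sometimes report something else, mostly with a low value. They report only what shows in the picture. A call takes as long as a camera call. They do not tell look-alikes from the thing itself.
- robot.search_frame(name, camera): "rect" ([left, top, right, bottom] in pixels, round what is visible of it).
The state is a dict: "time": time; "q": joint angles; "joint_velocities": joint speeds; "joint_torque": joint torques, N m; "position": TCP position; "tool_rot": TCP orientation; "ft_force": force on the tool from outside, world axes, zero at the start; "moment": the same for the moment, N m; "grip_width": finger opening in m; "grip_force": force on a finger pad.
Only numpy, scipy, OpenCV 4.12 (cv2) and the standard library are available. Lean on these libraries where they do the work, as an engineer would, in place of code of your own. Each camera call takes 0.05 s, during which the arm holds its last target. There are 200 camera calls.

### The job

Take the stainless steel mug by its handle and hold it upright under the spout of the nut dispenser, pressing it gently against the paddle behind it so that the gate opens and all four kola nuts slide down the chute into the held mug; do not touch the nuts with the fingers and let none drop on the shelf. Then set the mug with the nuts upright near the middle of the white turntable and let go of it, leaving the sippy cup, the funnel and the honey dipper where they are.

Things in the scene. Friction and masses are not known exactly. Their poses are not given: they have to be found in the camera images.
- shelf: Teak shelf board on the worktop, 520 x 1120 x 30 mm; its top is at z = 0.03 m and everything stands on it.
- dispenser: Fixed nut dispenser. Origin: on the shelf top straight below the chute's lower lip; +x runs from its open front to its back, z up. The chute, 30 mm wide inside, falls 38 degrees towards -x to the lip at x = 0, 125 mm up. Posts 12 mm thick at x = 12 and 95, y = +/-58 mm; foot plate 8 mm thick, x 35 to 105, y +/-63 mm. No loose parts but the nuts.
- gate_home (a point): Where the steel gate crosses the chute floor, 10 mm up from the lip. It stands 15 mm above the chute floor. Pressing the paddle sinks it through the floor, 1.6 mm per mm: the nuts pass once the paddle is pressed about 10 mm. It springs shut when the paddle is let go.
- paddle_guide (a point): Foremost place of the paddle's front face (dispenser x = -8 mm, 50 mm up). The paddle, an upright white plate 50 mm wide, 25 to 75 mm up, slides straight back (+x). At rest its face is 0 to 10 mm behind this point, different each time and not measured: feel for it. Travel 15 mm against a spring, 3 N at first, 9 N at its firm end stop.
- ledge (a point): Middle of the front lower edge of the teak ledge over the catching place: dispenser x = -120 mm, 225 mm above the shelf. The ledge is 140 mm wide, 18 mm thick, runs back to x = 35 mm and carries small spice jars. A gripper held vertical on the mug's handle runs into it; leaning back 30 to 45 degrees towards the dispenser's open front (-x) it clears.
- spout (a point): Centre of the spout's open underside, dispenser x = -27 mm, 118 mm above the shelf; axes as the dispenser. The spout shroud in front of the lip is 38 mm wide, x -58 to 4 mm, z 118 to 178 mm, and turns the nuts down: the mug's mouth must lie below all of x = -54 to 0 mm, its rim under 115 mm.
- mug: Stainless steel mug, straight-sided, 84 mm outer diameter, 85 mm high, wall 3 mm, floor 4 mm, 150 to 250 g. Origin: centre of its underside, z up through the mouth. Its one handle points to its own -x; at the start it points away from the dispenser, to the robot's right and back towards the robot.
- mug_handle (a point): Middle of the mug's handle, 66 mm from the mug's axis, 45 mm above its underside; axes as the mug. The handle is a flat upright bar 8 mm (x) by 12 mm (y), from 15 to 71 mm up, joined to the wall by 12 mm wide links at 21 and 65 mm up. Pinch it across y.
- nut0: Kola nut, smooth hard reddish-brown oval 29 mm long, 21 mm thick, 10 g, waiting in the chute behind the gate, number 1 of 4 counted from the gate. Origin: its centre; x along its length.
- nut1: Kola nut, smooth hard reddish-brown oval 29 mm long, 21 mm thick, 10 g, waiting in the chute behind the gate, number 2 of 4 counted from the gate. Origin: its centre; x along its length.
- nut2: Kola nut, smooth hard reddish-brown oval 29 mm long, 21 mm thick, 10 g, waiting in the chute behind the gate, number 3 of 4 counted from the gate. Origin: its centre; x along its length.
- nut3: Kola nut, smooth hard reddish-brown oval 29 mm long, 21 mm thick, 10 g, waiting in the chute behind the gate, number 4 of 4 counted from the gate. Origin: its centre; x along its length.
- turntable: Small white plastic lazy Susan, fixed foot 120 mm across; a platter 170 mm across turns freely on it. Origin: centre of its underside on the shelf; platter top 28 mm above that.
- platter_top (a point): Centre of the turntable platter's top face.
- sippy_cup: Coral sippy cup with a hinged flap spout, 72 mm across, 114 mm high, bystander. Origin: centre of its underside.
- funnel: Blue plastic funnel standing mouth down, 90 mm across, 95 mm high, bystander. Origin: centre of its mouth on the shelf.
- honey_dipper: Wooden honey dipper lying down, 150 mm long, head 32 mm across, bystander. Origin: on the shelf under the head; the stick runs to its +y for 130 mm.
There are look-alikes about, which are no part of the job. There is more than one size of the mug; the job needs the larger.

How it is judged:
On the way:
1. all four kola nuts are in the mug while the fingers hold it under the spout (horizontal distance between each of nut0, nut1, nut2, nut3 and mug below 0.037 m and z of nut0 in the frame of mug between 0 and 0.08 m and z of nut1 in the frame of mug between 0 and 0.08 m and z of nut2 in the frame of mug between 0 and 0.08 m and z of nut3 in the frame of mug between 0 and 0.08 m and contact force between the fingers and mug above 0.5 N and horizontal distance between mug and spout below 0.06 m and angle between mug's own z axis and vertical below 0.35 rad), for 0.1 s.
At the end, for the whole second after the job is handed in: All four kola nuts lie inside the mug, and the mug stands upright (within 0.1 rad), at rest and released, on the turntable platter with its axis within 40 mm of the platter's centre (horizontal distance between each of nut0, nut1, nut2, nut3 and mug below 0.037 m and z of nut0 in the frame of mug between 0 and 0.08 m and z of nut1 in the frame of mug between 0 and 0.08 m and z of nut2 in the frame of mug between 0 and 0.08 m and z of nut3 in the frame of mug between 0 and 0.08 m and horizontal distance between mug and platter_top below 0.04 m and z of mug in the frame of platter_top between -0.005 and 0.005 m and angle between mug's own z axis and vertical below 0.1 rad and linear speed of mug below 0.02 m/s); the robot touches nothing.
It fails at once if a nut drops on the shelf (contact force between any of nut0, nut1, nut2, nut3 and shelf above 0.02 N).
It fails at once if the fingers touch a nut (contact force between the fingers and nut0 above 0.05 N or contact force between the fingers and nut1 above 0.05 N or contact force between the fingers and nut2 above 0.05 N or contact force between the fingers and nut3 above 0.05 N).
It fails at once if the dispenser with its paddle is pressed or struck with more than 30 N (contact force between any of mug, the arm and dispenser above 30 N).
It fails at once if the sippy cup, the funnel or the honey dipper is moved by more than 25 mm (distance of any of sippy_cup, funnel, honey_dipper from where it was at the start of the episode above 0.025 m).
It also fails if it takes over 59 s, if anything falls off the work surface, if the arm or the gripper's body presses on something with over 40 N, if the wrist force passes 120 N, or if a joint passes its speed limit or range.

## Working session

There is one attempt and no reset: what is moved stays moved. The work goes in short steps, Python scripts to look and compute and a shell command to move; the robot and the scene stay as the last step left them, time stands still between calls to the robot, and variables do not carry over. Pictures are saved under pics/ and viewed, at most 10 in all, crops included, and the job is handed in when it is done.

```bash
mkdir -p pics; ls; python3 - <<'E'
from rig import robot
import cv2
o=robot.get_obs(); print({k:(v if not hasattr(v,'round') else v) for k,v in o.items()})
for c in ["scene","top"]:
    im=robot.camera(c); cv2.imwrite(f"pics/{c}0.png",im[:,:,::-1])
    print(c,robot.camera_model(c))
    for n in ["mug","mug_handle","dispenser","turntable","sippy_cup","funnel","honey_dipper","nut0","spout","ledge"]:
        try: print(n,[( [round(x) for x in d['rect']],round(d['score'],2)) for d in robot.search_frame(n,c)])
        except Exception as e: print(n,e)
E
```

```text
pics
{'time': 0.0, 'q': array([-1.49451403e+00,  5.28418508e-01,  1.43392453e+00,  1.04070988e-05,
        1.18137578e+00, -1.78533674e-01]), 'joint_velocities': array([ 0.00023777,  0.00039971, -0.000289  , -0.0006499 , -0.00129268,
        0.00125522]), 'joint_torque': array([-1.84284501e-03, -4.40039492e+01, -1.76592672e+01,  6.30708318e-02,
        5.81004610e-02, -1.56104475e-04]), 'position': array([ 0.15749605, -0.60406904,  0.22159384]), 'tool_rot': array([ 9.91894267e-01,  1.27061531e-01,  5.91327161e-05, -1.06144756e-03]), 'ft_force': array([ 0.63459414, -0.15730171,  0.04826429]), 'moment': array([0.01283965, 0.04243194, 0.02859404]), 'grip_force': 0.0, 'grip_width': 0.08704998331673718}
scene {'fx': 515.9944056745295, 'fy': 515.9944056745295, 'cx': 281.65906108138086, 'cy': 206.9393863576012, 'k1': -0.13710969191011046, 'xyz': array([0.89341164, 0.64764524, 1.33354173]), 'orientation': array([ 0.23467107,  0.92880799, -0.27846145, -0.06858888])}
mug [([290, 123, 310, 146], 0.71), ([218, 142, 245, 181], 0.56)]
mug_handle [([217, 140, 246, 181], 0.9), ([292, 122, 308, 148],
[... 639 characters left out ...]
26, 'cy': 206.02905534275413, 'k1': -0.022393580990860133, 'xyz': array([ 0.40798156, -0.0325767 ,  1.1092216 ]), 'orientation': array([-0.69745167,  0.71262027, -0.04995159,  0.05690651])}
mug [([384, 296, 416, 321], 0.82), ([365, 188, 409, 225], 0.79)]
mug_handle [([369, 188, 414, 227], 0.8), ([384, 297, 417, 324], 0.71)]
dispenser [([124, 119, 237, 210], 0.79)]
turntable [([247, 203, 314, 270], 0.88)]
sippy_cup [([116, 221, 152, 249], 0.87), ([190, 267, 246, 278], 0.61)]
funnel [([287, 124, 319, 152], 0.88)]
honey_dipper [([123, 119, 240, 210], 0.66), ([188, 265, 246, 280], 0.61)]
nut0 [([136, 139, 148, 151], 0.66)]
spout [([119, 119, 238, 210], 0.78)]
ledge [([124, 121, 236, 212], 0.66)]
```

View pics/top0.png

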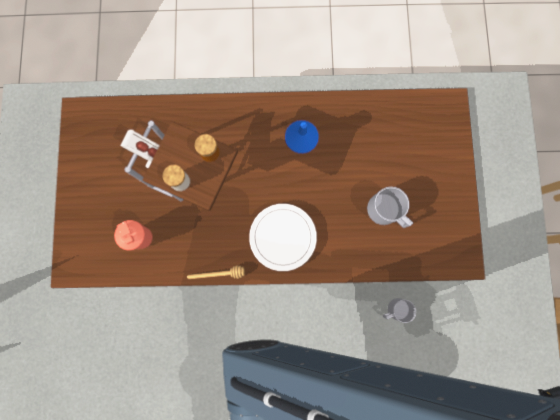

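```bash
python3 - <<'E'
import cv2
im=cv2.imread("pics/scene0.png")[100:370,170:400]
cv2.imwrite("pics/scene0c.png",cv2.resize(im,None,fx=2.2,fy=2.2,interpolation=cv2.INTER_CUBIC))
E
```

```text
(no output)
```

View pics/scene0c.png

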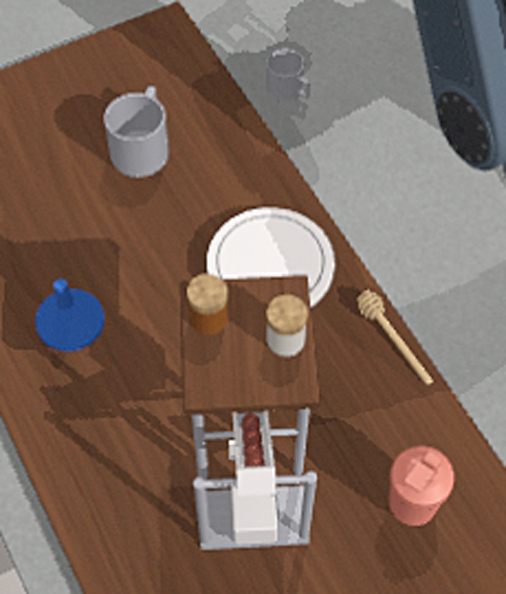

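Candidates for the mug in the top view are (389,205), the larger one on the shelf, and (402,310), the smaller one on the worktop. I choose (389,205): its handle points to (408,222), right and back towards the robot. The dispenser is at about (180,165), with its open front towards image lower right. Next is one close crop.

```bash
python3 - <<'E'
import cv2,numpy as np
t=cv2.imread("pics/top0.png");s=cv2.imread("pics/scene0.png")
def up(im,y0,y1,x0,x1,f=4):
    c=cv2.resize(im[y0:y1,x0:x1],None,fx=f,fy=f,interpolation=cv2.INTER_CUBIC)
    for x in range((x0+9)//10*10,x1,10):
        cv2.line(c,((x-x0)*f,0),((x-x0)*f,8 if x%50 else 16),(0,255,255),1)
    for y in range((y0+9)//10*10,y1,10):
        cv2.line(c,(0,(y-y0)*f),(8 if y%50 else 16,(y-y0)*f),(0,255,255),1)
    return c
M=np.zeros((600,800,3),np.uint8)
a=up(t,115,215,119,243);M[:400,:496]=a
b=up(t,181,231,362,422);M[400:600,:240]=b
b=up(s,136,186,212,252);M[400:600,250:410]=b
c=up(s,220,355,246,321);M[:540,500:800]=c
cv2.imwrite("pics/mont.png",M)
E
```

```text
(no output)
```

View pics/mont.png

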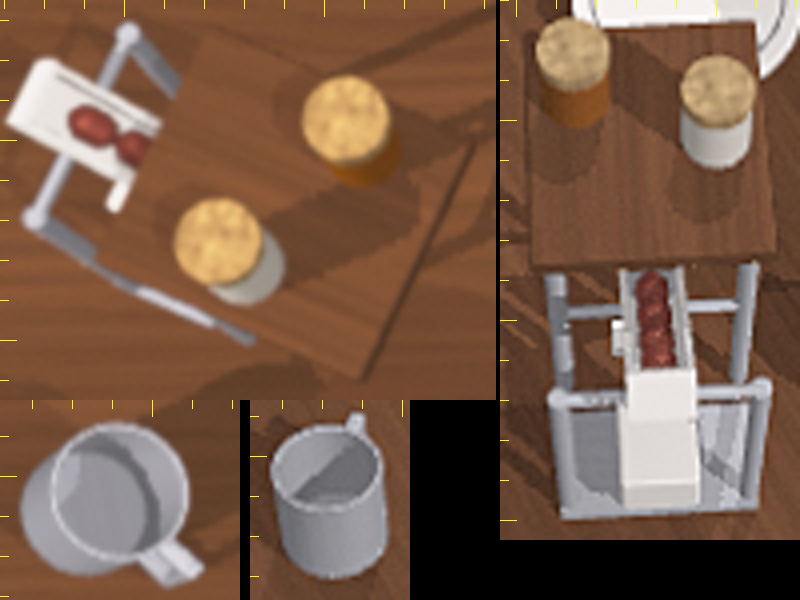

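The close crop confirms the choice: a straight-sided mug with its rim centred at about (392,203) in the top view and the handle end at about (408,223). The dispenser's posts, ledge corners and foot corners are clear enough to fit.

```bash
cat > h.py <<'E'
import numpy as np
from scipy.spatial.transform import Rotation as R
from scipy.optimize import least_squares
from rig import robot
M={c:robot.camera_model(c) for c in("scene","top")}
def proj(c,P):
    m=M[c]; p=(np.atleast_2d(P)-m['xyz'])@R.from_quat(m['orientation']).as_matrix()
    s=p[:,:2]/p[:,2:]; s=s*(1+m['k1']*(s**2).sum(1,keepdims=True))
    return s*[m['fx'],m['fy']]+[m['cx'],m['cy']]
def back(c,uv,z):
    m=M[c]; d=(np.array(uv)-[m['cx'],m['cy']])/[m['fx'],m['fy']]; s=d.copy()
    for _ in range(20): s=d/(1+m['k1']*(s@s))
    r=R.from_quat(m['orientation']).as_matrix()@np.r_[s,1]
    return m['xyz']+r*(z-m['xyz'][2])/r[2]
def mp(c,u,v,x0,y0,ox=0,oy=0): return np.array([x0+(u-ox-1.5)/4,y0+(v-oy-1.5)/4])
E
python3 - <<'E'
from h import *
T=lambda u,v:mp('top',u,v,119,115); S=lambda u,v:mp('s',u,v,246,220,500,0)
zl=.243
F=[('scene',S(530,263),(.035,-.07,zl)),('scene',S(776,250),(.035,.07,zl)),('scene',S(753,22),(-.12,.07,zl)),('scene',S(528,28),(-.12,-.07,zl)),
('scene',S(563,519),(.105,-.063,0)),('scene',S(758,508),(.105,.063,0)),('scene',S(560,398),(.095,-.058,None)),('scene',S(765,386),(.095,.058,None)),
('top',T(128,35),(.095,-.058,None)),('top',T(36,215),(.095,.058,None)),('top',T(362,376),(-.12,.07,zl)),('top',T(473,142),(-.12,-.07,zl))]
def W(p,P):
    c,s=np.cos(p[2]),np.sin(p[2]); z=p[3] if P[2] is None else P[2]
    return np.array([p[0]+c*P[0]-s*P[1],p[1]+s*P[0]+c*P[1],.03+z])
f=lambda p:np.concatenate([proj(c,W(p,P))[0]-uv for c,uv,P in F])
r=least_squares(f,[.6,.35,1.2,.15],loss='soft_l1'); print('disp',r.x.round(4)); print(f(r.x).reshape(-1,2).round(1).tolist())
for k in('scene','top'):
    F0=F; F=[g for g in F0 if g[0]==k]; q=least_squares(f,r.x,loss='soft_l1').x; print(k,q.round(4)); F=F0
a=mp('t',121,491,362,181,0,400); b=mp('s',327,467,212,136,250,400)
print('mug',back('top',a,.115),back('scene',b,.115))
print('handle',back('top',mp('t',183,567,362,181,0,400),.101),back('scene',mp('s',357,423,212,136,250,400),.101))
print('tt',back('top',(282.8,237),.058), 'dipper',back('top',(237,272),.046),back('top',(190,277),.046),'sippy',back('top',(131,235),.13),'fun',back('top',(302,137),.05))
print(back('scene',(290.5,216.5),.058))
E
```

```text
disp [0.6442 0.1853 1.1322 0.1903]
[[-0.1, 0.2], [0.6, 0.2], [0.6, -1.4], [-1.3, -0.1], [-0.1, 0.0], [-0.2, 0.1], [-0.4, -0.1], [-0.8, 0.2], [-0.2, -0.0], [-0.6, 1.2], [-0.4, 1.6], [0.6, -1.0]]
scene [0.6438 0.1856 1.1323 0.1911]
top [0.6459 0.1854 1.1299 0.1876]
mug [ 0.55972058 -0.309673    0.115     ] [ 0.558736   -0.30879638  0.115     ]
handle [ 0.51432914 -0.34829962  0.101     ] [ 0.51534731 -0.34884594  0.101     ]
tt [ 0.48878709 -0.04538873  0.058     ] dipper [0.40380173 0.07214131 0.046     ] [0.39364174 0.19109464 0.046     ] sippy [0.49553147 0.3146039  0.13      ] fun [ 0.75199999 -0.10244065  0.05      ]
[ 0.49250311 -0.05116058  0.058     ]
```

```bash
cat >> h.py <<'E'
D=np.array([.6442,.1854,.03]); DY=1.132
def toolR(yaw,lean):
    c,s=np.cos(yaw),np.sin(yaw); l=np.radians(lean)
    z=np.array([c*np.sin(l),s*np.sin(l),-np.cos(l)]); y=np.array([s,-c,0]); return np.c_[np.cross(y,z),y,z]
def go(yaw,lean,tcp):
    o=robot.get_obs(); R0=R.from_quat(o['tool_rot']).as_matrix()
    print('pos',o['position'].round(4),'dp',(R0.T@(np.array(tcp)-o['position'])*1000).round(1),'rot',R.from_matrix(R0.T@toolR(yaw,lean)).as_rotvec().round(3),'t',round(o['time'],2),'q',o['q'].round(2),'w',round(o['grip_width'],4),'f',o['ft_force'].round(1))
def tcp_for_handle(yaw,lean,h,backoff=0):  # h: handle grasp point
    return np.array(h)+(.019-backoff)*toolR(yaw,lean)[:,2]
E
python3 - <<'E'
from h import *
y=np.radians(41.5); u=np.array([np.cos(y),np.sin(y),0]); h=np.array([.5592,-.3092,.075])-.067*u
print(h, back('top',(401,310),.06))
go(y,40,tcp_for_handle(y,40,h,.10))
E
```

```text
[ 0.50901997 -0.35359554  0.075     ] [ 0.3030321  -0.33103775  0.06      ]
pos [ 0.1575 -0.6048  0.2226] dp [ 357.  -130.9   85.5] rot [ 0.164  0.685 -0.45 ] t 1.1 q [-1.49  0.53  1.43 -0.    1.18 -0.18] w 0.087 f [ 0.3 -0.8 -0.7]
```

```bash
python3 -m jog '{"dp":[[90,-30,5],[180,-65,20],[270,-100,55],[357,-131,85],[357,-131,85],[357,-131,85],[357,-131,85],[357,-131,85],[357,-131,85],[357,-131,85],[357,-131,85],[357,-131,85]],"delta_rot":[[0.03,0.12,-0.08],[0.05,0.23,-0.15],[0.08,0.34,-0.22],[0.11,0.46,-0.3],[0.14,0.57,-0.37],[0.164,0.685,-0.45],[0.164,0.685,-0.45],[0.164,0.685,-0.45],[0.164,0.685,-0.45],[0.164,0.685,-0.45],[0.164,0.685,-0.45],[0.164,0.685,-0.45]],"gripper":[1,1,1,1,1,1,0.3,0.3,0.3,0.3,0.3,0.3]}' 20
python3 - <<'E'
from h import *
import cv2
y=np.radians(41.5); u=np.array([np.cos(y),np.sin(y),0]); h=np.array([.5592,-.3092,.075])-.067*u
go(y,40,tcp_for_handle(y,40,h))
o=robot.get_obs(); im=robot.camera("wrist")[:,:,::-1].copy()
m=robot.camera_model("wrist"); T=np.array(m['T_tool_cam']); Rt=R.from_quat(o['tool_rot']).as_matrix()
def pw(P):
    p=Rt.T@(P-o['position']); p=T[:3,:3].T@(p-T[:3,3]); s=p[:2]/p[2]; s=s*(1+m['k1']*(s@s)); return s*[m['fx'],m['fy']]+[m['cx'],m['cy']]
c=np.array([.5592,-.3092,0]); v=np.array([-u[1],u[0],0])
for a in np.linspace(0,2*np.pi,48): 
    q=pw(c+.042*(np.cos(a)*u+np.sin(a)*v)+[0,0,.115]); cv2.circle(im,tuple(int(round(x)) for x in q),1,(0,255,0),-1)
for sx in(-.062,-.07):
  for sy in(-.006,.006):
    q=pw(c+sx*u+sy*v+[0,0,.101]); cv2.circle(im,tuple(int(round(x)) for x in q),2,(0,0,255),-1)
cv2.imwrite("pics/w1.png",im)
E
```

```text
time: 2.3
position: [0.4693, -0.3898, 0.1381]
tool_rot: [0.879, 0.332, 0.32, -0.12]
ft_force: [-0.9, 0.3, 0.4]
grip_width: 0.0575
grip_force: 0.0
pos [ 0.4693 -0.3898  0.1381] dp [  0.7  -1.1 101.9] rot [ 0.003  0.001 -0.   ] t 2.3 q [-1.2   0.71  1.59  0.7   1.22 -0.73] w 0.0575 f [-0.9  0.3  0.4]
```

View pics/w1.png

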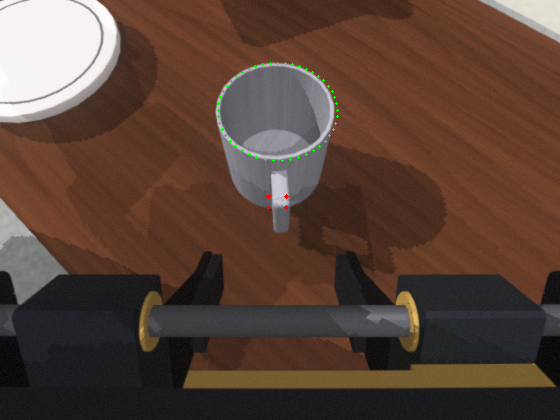

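The overlay shows the rim within 2 px at (277,112). The handle end is at (280,200), about 2 mm right of the prediction, so I correct by that and a small yaw, then advance and grip.

```bash
python3 -m jog '{"dp":[[0.5,1,25],[0.5,1,50],[0.5,1,70],[0.5,1,85],[0.5,1,95],[0.5,1,102],[0.5,1,102],[0.5,1,102],[0.5,1,102]],"delta_rot":[[0.03,0,-0.034],[0.03,0,-0.034],[0.03,0,-0.034],[0.03,0,-0.034],[0.03,0,-0.034],[0.03,0,-0.034],[0.03,0,-0.034],[0.03,0,-0.034],[0.03,0,-0.034]],"gripper":[0.3,0.3,0.3,0.3,0.3,0.3,0.3,0.3,0.3]}' 35 && python3 -m jog '{"dp":[[0,0,0],[0,0,0],[0,0,0],[0,0,0],[0,0,0],[0,0,0],[0,0,0],[0,0,0]],"delta_rot":[[0,0,0],[0,0,0],[0,0,0],[0,0,0],[0,0,0],[0,0,0],[0,0,0],[0,0,0]],"gripper":[-1,-1,-1,-1,-1,-1,-1,-1]}' 45
python3 - <<'E'
from h import *
y=np.radians(44)
go(y,40,robot.get_obs()['position']+[0,0,.06])
E
```

```text
time: 3.25
position: [0.5201, -0.3459, 0.0603]
tool_rot: [0.871, 0.352, 0.317, -0.128]
ft_force: [-1.0, 0.1, 0.1]
grip_width: 0.0564
grip_force: 0.0
time: 4.05
position: [0.5201, -0.3451, 0.0597]
tool_rot: [0.871, 0.353, 0.317, -0.129]
ft_force: [-0.4, -0.3, 0.8]
grip_width: 0.0112
grip_force: 45.0
pos [ 0.5201 -0.3451  0.0597] dp [ 38.6  -0.1 -46. ] rot [-0.002  0.     0.   ] t 4.05 q [-1.09  0.84  1.6   0.77  1.08 -0.79] w 0.0112 f [-0.4 -0.3  0.8]
```

```bash
python3 -m jog '{"dp":[[10,0,-12],[20,0,-24],[38,0,-46],[38,0,-46],[38,0,-46],[38,0,-46]],"delta_rot":[[0,0,0],[0,0,0],[0,0,0],[0,0,0],[0,0,0],[0,0,0]],"gripper":[-1,-1,-1,-1,-1,-1]}' 
cat >> h.py <<'E'
REL=toolR(np.radians(44),40).T@(np.array([.5587,-.3087,.03])-[.5201,-.3453,.0600]) # mug base centre in tool axes
def tcp_for_mug(yaw,lean,m): return np.array(m)-toolR(yaw,lean)@REL
def mug_now():
    o=robot.get_obs(); Rt=R.from_quat(o['tool_rot']).as_matrix(); return o['position']+Rt@REL
def disp(x,y,z): c,s=np.cos(DY),np.sin(DY); return D+[c*x-s*y,s*x+c*y,z]
def todisp(p): c,s=np.cos(DY),np.sin(DY); d=np.array(p)-D; return np.array([c*d[0]+s*d[1],-s*d[0]+c*d[1],d[2]])
E
python3 - <<'E'
from h import *
import cv2
m=mug_now(); print(m,REL)
go(DY,40,tcp_for_mug(DY,40,disp(-.17,0,.06)))
for c in("top","scene"):
    im=robot.camera(c)[:,:,::-1].copy(); u,v=proj(c,m+[0,0,.085])[0]; 
    k=cv2.resize(im[int(v)-50:int(v)+50,int(u)-50:int(u)+50],None,fx=4,fy=4,interpolation=cv2.INTER_CUBIC)
    for a in np.linspace(0,2*np.pi,48):
        q=proj(c,m+[.042*np.cos(a),.042*np.sin(a),.085])[0]; cv2.circle(k,(int(round((q[0]-int(u)+50)*4+1.5)),int(round((q[1]-int(v)+50)*4+1.5))),1,(0,255,0),-1)
    cv2.imwrite(f"pics/l_{c}.png",k)
cv2.imwrite("pics/l.png",np.hstack([cv2.imread("pics/l_top.png"),cv2.imread("pics/l_scene.png")]))
E
```

```text
time: 4.65
position: [0.5194, -0.3451, 0.1191]
tool_rot: [0.871, 0.353, 0.316, -0.129]
ft_force: [-0.3, -0.5, -2.4]
grip_width: 0.0116
grip_force: 45.0
[ 0.55787676 -0.3083769   0.08903777] [0.02146305 0.00048598 0.05717186]
pos [ 0.5194 -0.3451  0.1191] dp [ 191.8 -215.4  160.2] rot [ 0.231  0.    -0.279] t 4.65 q [-1.09  0.75  1.59  0.74  1.16 -0.71] w 0.0116 f [-0.3 -0.5 -2.4]
```

View pics/l.png

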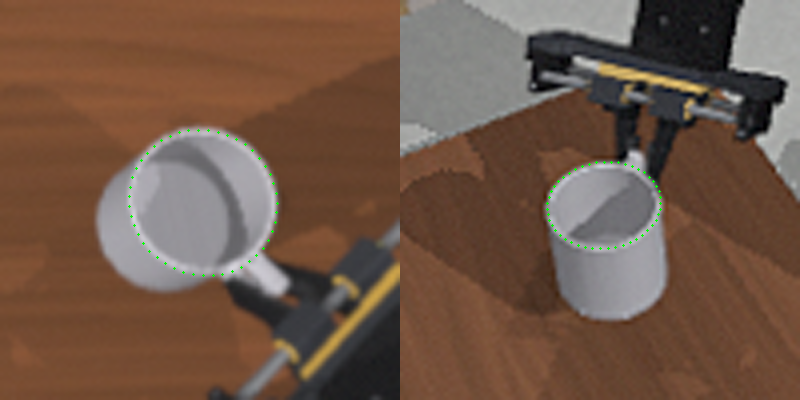

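The mug is lifted upright; the predicted rim matches the picture to within 1 mm in both views. Next I carry it in front of the dispenser.

```bash
python3 -m jog '{"dp":[[14,-16,12],[38,-43,32],[65,-73,54],[92,-103,77],[119,-134,99],[146,-164,122],[170,-191,142],[185,-208,155],[192,-215,160],[192,-215,160],[192,-215,160],[192,-215,160]],"delta_rot":[[0.02,0,-0.02],[0.05,0,-0.06],[0.08,0,-0.1],[0.11,0,-0.13],[0.14,0,-0.17],[0.17,0,-0.21],[0.2,0,-0.24],[0.22,0,-0.265],[0.231,0,-0.279],[0.231,0,-0.279],[0.231,0,-0.279],[0.231,0,-0.279]],"gripper":[-1,-1,-1,-1,-1,-1,-1,-1,-1,-1,-1,-1]}' 
python3 - <<'E'
from h import *
print(todisp(mug_now()))
go(DY,40,tcp_for_mug(DY,40,disp(-.12,0,.021)))
go(DY,40,tcp_for_mug(DY,40,disp(-.065,0,.021)))
E
```

```text
time: 5.95
position: [0.5502, -0.019, 0.1204]
tool_rot: [0.794, 0.503, 0.289, -0.182]
ft_force: [-0.3, 0.1, -1.8]
grip_width: 0.0113
grip_force: 45.0
[-0.171806   -0.00248646  0.06033232]
pos [ 0.5502 -0.019   0.1204] dp [14.4 -2.5 63.4] rot [ 0.003  0.001 -0.001] t 5.95 q [-0.62  0.66  1.87  0.87  0.98 -0.81] w 0.0113 f [-0.3  0.1 -1.8]
pos [ 0.5502 -0.019   0.1204] dp [56.6 -2.7 98.8] rot [ 0.003  0.001 -0.001] t 5.95 q [-0.62  0.66  1.87  0.87  0.98 -0.81] w 0.0113 f [-0.3  0.1 -1.8]
```

```bash
python3 -m jog '{"dp":[[4,-1,18],[9,-2,40],[14.5,-2.5,63],[14.5,-2.5,63],[14.5,-2.5,63],[28,-2.5,75],[42,-2.5,87],[56.5,-2.5,99],[56.5,-2.5,99],[56.5,-2.5,99],[56.5,-2.5,99],[56.5,-2.5,99]],"delta_rot":[[0.003,0,0],[0.003,0,0],[0.003,0,0],[0.003,0,0],[0.003,0,0],[0.003,0,0],[0.003,0,0],[0.003,0,0],[0.003,0,0],[0.003,0,0],[0.003,0,0],[0.003,0,0]],"gripper":[-1,-1,-1,-1,-1,-1,-1,-1,-1,-1,-1,-1]}' 
python3 - <<'E'
from h import *
import cv2
m=mug_now(); print(todisp(m)); u=np.array([np.cos(DY),np.sin(DY),0])
o=robot.get_obs(); print('f along e',o['ft_force']@u)
go(DY,40,tcp_for_mug(DY,40,disp(-.055,0,.021)))
s=robot.camera("scene")[:,:,::-1]; w=robot.camera("wrist")[:,:,::-1]
a=cv2.resize(s[200:360,240:400],(420,420),interpolation=cv2.INTER_CUBIC); b=cv2.resize(w,(380,285))
M=np.zeros((420,800,3),np.uint8); M[:,:420]=a; M[:285,420:]=b; cv2.imwrite("pics/pre.png",M)
E
```

```text
time: 7.15
position: [0.593, 0.0796, 0.0811]
tool_rot: [0.793, 0.504, 0.288, -0.184]
ft_force: [0.1, -0.6, -1.6]
grip_width: 0.0111
grip_force: 45.0
[-0.06436871  0.00093353  0.02109214]
f along e -0.47808974006247623
pos [0.593  0.0796 0.0811] dp [7.1 0.9 6.1] rot [-0.001  0.    -0.   ] t 7.15 q [-0.41  0.74  1.84  1.03  0.85 -0.79] w 0.0111 f [ 0.1 -0.6 -1.6]
```

View pics/pre.png

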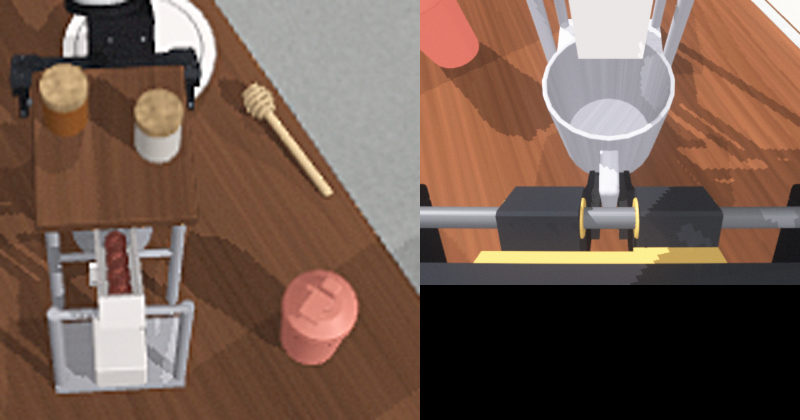

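The mug is centred under the spout mouth and the rim is clear below it (wrist view, about (608,90)). Next I feel forward for the paddle, 3 mm at a time.

```bash
python3 -m jog '{"dp":[[4,0.5,3],[8,1,6],[8,1,6],[8,1,6]],"delta_rot":[[0,0,0],[0,0,0],[0,0,0],[0,0,0]],"gripper":[-1,-1,-1,-1]}' | grep -E "pos|ft"
for i in 1 2 3; do python3 -m jog '{"dp":[[1.15,0,0.95],[2.3,0,1.9],[2.3,0,1.9],[2.3,0,1.9]],"delta_rot":[[0,0,0],[0,0,0],[0,0,0],[0,0,0]],"gripper":[-1,-1,-1,-1]}' | grep -E "ft"; python3 -c "
from h import *
print(todisp(mug_now()).round(4), robot.get_obs()['ft_force']@[.4247,.9053,0])"; done
```

```text
position: [0.598, 0.0897, 0.0815]
ft_force: [0.0, 1.1, -2.1]
ft_force: [0.2, -0.9, -1.1]
[-0.0504  0.0006  0.0216] -0.7749718837792219
ft_force: [-0.5, -0.4, -2.1]
[-0.0474  0.0007  0.0216] -0.5249565715762007
ft_force: [-0.2, 0.3, -1.5]
[-0.0444  0.0007  0.0216] 0.22289637327597198
```

```bash

for i in 1 2; do python3 -m jog '{"dp":[[1.15,0,0.95],[2.3,0,1.9],[2.3,0,1.9],[2.3,0,1.9]],"delta_rot":[[0,0,0],[0,0,0],[0,0,0],[0,0,0]],"gripper":[-1,-1,-1,-1]}' | grep -E "ft"; python3 -c "
from h import *
print(todisp(mug_now()).round(4), robot.get_obs()['ft_force']@[.4247,.9053,0])"; done
```

```text
ft_force: [-1.9, -2.4, -1.3]
[-0.0418  0.0005  0.0214] -3.005549203740648
ft_force: [-2.5, -3.2, -1.6]
[-0.0387  0.0006  0.0215] -3.9017804998687002
```

Contact came at about x = -43 mm. I press about 8–9 mm more and hold.

```bash
python3 -m jog '{"dp":[[2,0,1.7],[4,0,3.3],[6.3,0,5.3],[6.3,0,5.3],[6.3,0,5.3],[6.3,0,5.3],[6.3,0,5.3],[6.3,0,5.3],[6.3,0,5.3],[6.3,0,5.3]],"delta_rot":[[0,0,0],[0,0,0],[0,0,0],[0,0,0],[0,0,0],[0,0,0],[0,0,0],[0,0,0],[0,0,0],[0,0,0]],"gripper":[-1,-1,-1,-1,-1,-1,-1,-1,-1,-1]}' 
cat > look.py <<'E'
from h import *
import cv2,sys
print(todisp(mug_now()).round(4), robot.get_obs()['ft_force']@[.4247,.9053,0])
s=robot.camera("scene")[:,:,::-1]; w=robot.camera("wrist")[:,:,::-1]
for c in("scene","wrist"): print(c,[([round(x) for x in d['rect']],round(d['score'],2)) for d in robot.search_frame("nut0",c)])
a=cv2.resize(s[200:360,240:400],(420,420),interpolation=cv2.INTER_CUBIC); b=cv2.resize(w[0:260,140:460],(380,309))
M=np.zeros((420,800,3),np.uint8); M[:,:420]=a; M[:309,420:]=b; cv2.imwrite(f"pics/{sys.argv[1]}.png",M)
E
python3 look.py p1
```

```text
time: 10.65
position: [0.6075, 0.1095, 0.0813]
tool_rot: [0.793, 0.504, 0.288, -0.184]
ft_force: [-3.6, -6.3, -1.8]
grip_width: 0.0113
grip_force: 45.0
[-0.0311  0.0006  0.0212] -7.2123111647312514
scene []
wrist [([276, 184, 313, 203], 0.93), ([294, 156, 336, 188], 0.92), ([259, 157, 288, 184], 0.91), ([123, 0, 434, 155], 0.3)]
```

View pics/p1.png

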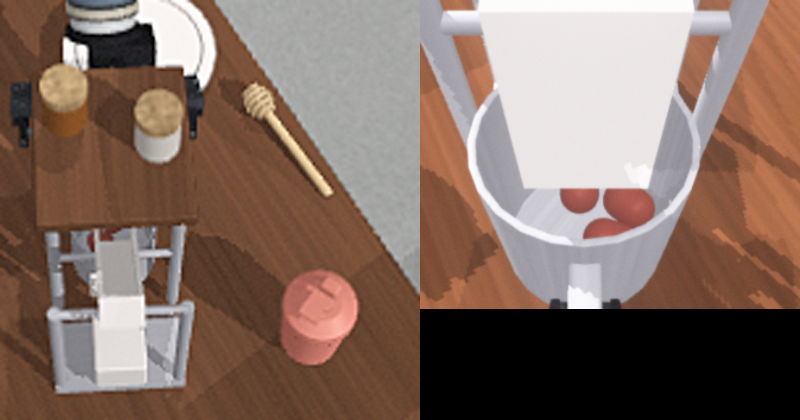

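The chute is empty where it can be seen, and three nuts show in the mug at about (580,195), (628,205) and (603,230). I hold a little longer and press slightly deeper for the fourth, which may be hidden.

```bash
python3 -m jog '{"dp":[[1,0,0.8],[1,0,0.8],[1,0,0.8],[1,0,0.8],[1,0,0.8],[1,0,0.8],[1,0,0.8],[1,0,0.8],[1,0,0.8],[1,0,0.8]],"delta_rot":[[0,0,0],[0,0,0],[0,0,0],[0,0,0],[0,0,0],[0,0,0],[0,0,0],[0,0,0],[0,0,0],[0,0,0]],"gripper":[-1,-1,-1,-1,-1,-1,-1,-1,-1,-1]}' | grep ft
python3 look.py p2
python3 - <<'E'
from h import *
# back off 12 mm: stays below the spout mouth
go(DY,40,tcp_for_mug(DY,40,disp(-.046,0,.021)))
E
```

```text
ft_force: [-3.7, -7.4, -1.1]
[-0.0299  0.0006  0.0211] -8.304676699273438
scene []
wrist [([294, 159, 337, 188], 0.81), ([276, 182, 314, 200], 0.78), ([258, 161, 291, 181], 0.56)]
pos [0.6081 0.1106 0.0813] dp [-12.5   0.4 -10.1] rot [-0.002  0.002  0.   ] t 12.05 q [-0.34  0.75  1.82  1.05  0.83 -0.74] w 0.0114 f [-3.3 -6.2 -2.3]
```

```bash
python3 -m jog '{"dp":[[-4,0.2,-3.3],[-8,0.4,-6.5],[-14,0.4,-11.5],[-14,0.4,-11.5],[-14,0.4,-11.5],[-14,0.4,-11.5]],"delta_rot":[[0,0,0],[0,0,0],[0,0,0],[0,0,0],[0,0,0],[0,0,0]],"gripper":[-1,-1,-1,-1,-1,-1]}' | grep ft
python3 look.py p3
```

```text
ft_force: [0.3, 0.5, -1.9]
[-0.0466  0.0003  0.0218] 0.569230426012664
scene []
wrist [([293, 153, 335, 193], 0.61), ([246, 191, 257, 200], 0.59), ([258, 135, 289, 185], 0.58), ([277, 187, 308, 203], 0.55)]
```

View pics/p3.png

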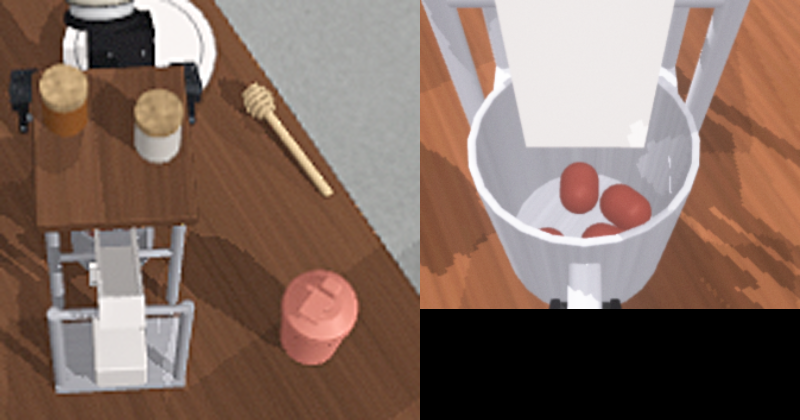

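All four nuts are in the mug: (580,187), (625,205), (602,230) and (550,232). Next I back out, lift and carry it to the turntable.

```bash
python3 -m jog '{"dp":[[-8,0,-6],[-23,0,-19],[-38,0,-32],[-54,0,-45],[-65,0,-55],[-70,0,-59],[-62,0,-68],[-48,0,-85],[-37,0,-98],[-37,0,-98],[-37,0,-98]],"delta_rot":[[0,0,0],[0,0,0],[0,0,0],[0,0,0],[0,0,0],[0,0,0],[0,0,0],[0,0,0],[0,0,0],[0,0,0],[0,0,0]],"gripper":[-1,-1,-1,-1,-1,-1,-1,-1,-1,-1,-1]}' 
python3 - <<'E'
from h import *
import cv2
print(todisp(mug_now()),mug_now())
robot.camera("top")
for d in robot.search_frame("turntable","top"): print(d)
go(DY,40,tcp_for_mug(DY,40,[.489,-.046,.095]))
go(DY,40,tcp_for_mug(DY,40,[.489,-.046,.060]))
E
```

```text
time: 13.95
position: [0.5625, 0.0127, 0.1333]
tool_rot: [0.792, 0.505, 0.288, -0.184]
ft_force: [-1.0, 0.6, -3.2]
grip_width: 0.0115
grip_force: 45.0
[-0.13787972  0.00023985  0.07332827] [0.58540465 0.06068439 0.10332827]
pos [0.562  0.0127 0.1324] dp [-110.   -42.   -82.5] rot [-0.003  0.     0.001] t 14.05 q [-0.55  0.64  1.86  0.88  0.97 -0.75] w 0.0113 f [ 0.2 -0.8 -2.4]
pos [0.562  0.0127 0.1324] dp [-132.5  -41.9  -55.7] rot [-0.003  0.     0.001] t 14.05 q [-0.55  0.64  1.86  0.88  0.97 -0.75] w 0.0113 f [ 0.2 -0.8 -2.4]
```

```bash
python3 -m jog '{"dp":[[-6,-2,-4],[-20,-8,-15],[-38,-14,-28],[-56,-21,-42],[-74,-28,-55],[-92,-35,-69],[-104,-40,-78],[-110,-42,-82],[-110,-42,-82],[-110,-42,-82],[-110,-42,-82]],"delta_rot":[[0,0,0],[0,0,0],[0,0,0],[0,0,0],[0,0,0],[0,0,0],[0,0,0],[0,0,0],[0,0,0],[0,0,0],[0,0,0]],"gripper":[-1,-1,-1,-1,-1,-1,-1,-1,-1,-1,-1]}' 
python3 - <<'E'
from h import *
print(mug_now())
go(DY,40,tcp_for_mug(DY,40,[.489,-.046,.060]))
E
```

```text
time: 15.15
position: [0.4666, -0.0935, 0.1249]
tool_rot: [0.793, 0.505, 0.288, -0.184]
ft_force: [0.6, -0.2, -1.7]
grip_width: 0.0116
grip_force: 45.0
[ 0.48950987 -0.04550568  0.09497279]
pos [ 0.4666 -0.0935  0.1249] dp [-23.   -0.4  26.3] rot [-0.003 -0.     0.001] t 15.15 q [-0.85  0.63  1.95  0.75  1.04 -0.97] w 0.0116 f [ 0.6 -0.2 -1.7]
```

```bash
python3 -m jog '{"dp":[[-6,0,8],[-12,0,14],[-18,0,21],[-22,0,26],[-22,0,26],[-22,0,26],[-22,0,26]],"delta_rot":[[0,0,0],[0,0,0],[0,0,0],[0,0,0],[0,0,0],[0,0,0],[0,0,0]],"gripper":[-1,-1,-1,-1,-1,-1,-1]}' |grep ft
for i in 1 2 3; do python3 -m jog '{"dp":[[-0.65,0,0.75],[-0.65,0,0.75],[-0.65,0,0.75]],"delta_rot":[[0,0,0],[0,0,0],[0,0,0]],"gripper":[-1,-1,-1]}' | grep -E "ft|posi"; done; python3 -c "
from h import *
print(mug_now())"
```

```text
ft_force: [0.7, -0.3, -1.6]
position: [0.4664, -0.0944, 0.09]
ft_force: [-0.2, -0.1, -1.6]
position: [0.4663, -0.0944, 0.0889]
ft_force: [0.2, -0.7, -2.7]
position: [0.4663, -0.0944, 0.088]
ft_force: [0.0, -0.5, -1.6]
[ 0.48927545 -0.04634838  0.05800152]
```

```bash

for i in 1 2; do python3 -m jog '{"dp":[[-0.65,0,0.75],[-0.65,0,0.75],[-0.65,0,0.75]],"delta_rot":[[0,0,0],[0,0,0],[0,0,0]],"gripper":[-1,-1,-1]}' | grep -E "ft|posi"; done; python3 -c "
from h import *
print(mug_now())"
```

```text
position: [0.4666, -0.0945, 0.0876]
ft_force: [-1.3, -2.6, 6.6]
position: [0.4668, -0.0947, 0.0874]
ft_force: [-3.2, -5.1, 11.3]
[ 0.48985023 -0.04670089  0.05752733]
```

Contact with the platter. I ease off 1 mm, open, and retreat along the tool axis.

```bash
python3 -m jog '{"dp":[[0.8,0,-1],[0.8,0,-1],[0.8,0,-1],[0.8,0,-1],[0.8,0,-1],[0.8,0,-1],[0.8,0,-1],[0.8,0,-1]],"delta_rot":[[0,0,0],[0,0,0],[0,0,0],[0,0,0],[0,0,0],[0,0,0],[0,0,0],[0,0,0]],"gripper":[-1,-1,-0.6,-0.4,-0.2,0,0,0]}' 
python3 -m jog '{"dp":[[0,0,-5],[0,0,-20],[0,0,-45],[0,0,-75],[0,0,-110],[0,0,-140],[0,0,-150],[0,0,-150],[0,0,-150],[0,0,-150]],"delta_rot":[[0,0,0],[0,0,0],[0,0,0],[0,0,0],[0,0,0],[0,0,0],[0,0,0],[0,0,0],[0,0,0],[0,0,0]],"gripper":[0,0,0,0,0,0,0,0,0,0]}' 
python3 - <<'E'
from h import *
import cv2
a=robot.camera("top")[:,:,::-1]; b=robot.camera("wrist")[:,:,::-1]
M=np.zeros((420,800,3),np.uint8); M[:,:400]=cv2.resize(a[150:310,200:352],(400,420),interpolation=cv2.INTER_CUBIC); M[:300,400:]=cv2.resize(b,(400,300)); cv2.imwrite("pics/end.png",M)
E
```

```text
time: 18.15
position: [0.4662, -0.0943, 0.0871]
tool_rot: [0.793, 0.504, 0.288, -0.184]
ft_force: [-0.5, -1.2, 1.0]
grip_width: 0.0423
grip_force: 0.0
time: 19.15
position: [0.4252, -0.1804, 0.2014]
tool_rot: [0.793, 0.504, 0.288, -0.186]
ft_force: [-0.4, -0.3, -0.0]
grip_width: 0.0437
grip_force: 0.0
```

View pics/end.png

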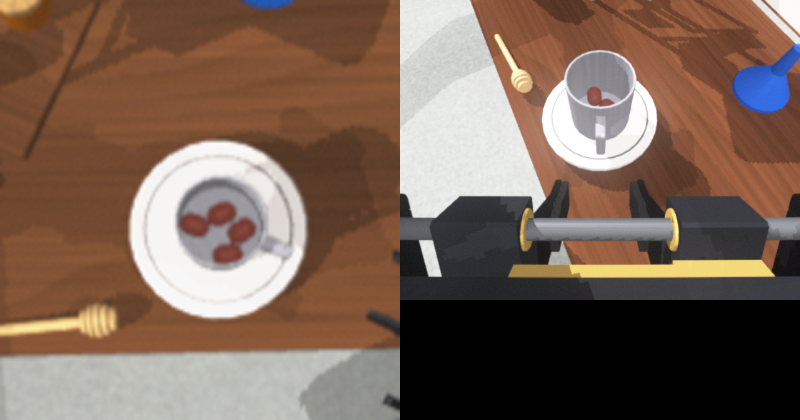

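The mug stands centred on the platter at about (220,225), upright and released, with all four nuts inside at (195,225), (221,213), (242,230) and (228,254).

```bash
python3 -c "
from rig import robot
print(robot.hand_in())"
```

```text
the job is handed in; nothing more can be done
None
```

The job is handed in: the mug stands upright and released near the centre of the turntable with all four kola nuts inside, and the arm kept clear of the sippy cup, funnel and honey dipper (the judge's result was not shown).

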